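# Make up two shoe-care sets at the finishing bench

## Robot

A 6-joint arm with a two-finger parallel gripper is mounted at the origin on the work surface. World frame = base frame: x ahead of the robot, y to its left, z up, the work surface at z = 0. Lengths are in m, angles in rad, forces in N, time in s.
With the tool pointing down it reaches from about 0.375 to 0.75 m from the base axis. Payload 9 kg.
Tool frame: the origin (TCP) lies at the very end of the fingers, on their centre line; the grasp point (between the pads) lies 19 mm behind it; z points along the fingers, y is the direction in which the jaws open and shut (so a half turn about z gives the same grasp; the last joint's range is limited). The gripper opens to 85 mm and grips with 20 to 120 N. Pads are 22 mm wide; open, the fingers measure 114 mm over their backs; the gripper's body (76 mm by 85 mm) begins 54 mm behind the grasp point. The pads swing forward as they close: fully open they stand 13 mm farther back than shut.
Start: joints at [1.006, 0.104, 0.097, 1.564, 0, 1.353], TCP at [0.204, 0.564, 0.231] pointing down, gripper open.
Joint ranges: [-2.99, 2.99], [-0.84, 1.86], [-1.1, 1.16], [-1.84, 2.11], [-1.51, 1.56], [-3.14, 3.14]. Speed limits (rad/s): [2.22, 2.22, 2.57, 3.14, 3.14, 3.14].

## Interface

Orientations are given as a unit quaternion [x, y, z, w].
In Python, from station import bot, optics gives the robot as it stands. The module is installed in compiled form; this text tells all that it offers.
- The arm moves only by the tool carry_out, never from a script. Its arguments are lists of equal length, an entry for each row: "delta_pos": the shift along the tool's x, y, z in m, a list of three; "delta_rot": the turn, a rotation vector about the tool's x, y, z in degrees, a list of three; "jaw": the finger opening in m, from 0 to 0.0854. A call has 1 to 10 rows; each row shifts and turns the commanded pose from where the row before left it, along the tool's axes as they then stand; what a row does not reach is not made up. A row lasts 1/8 s, in which the tool goes at most 62.5 mm and 10.7 degrees, less where a joint would pass 70% of its speed; a pose out of reach is approached as far as the arm can. A call is refused whole if a number of a shift passes 0.0625 or a number of a turn 10.7, either way. A call with a gripper value outside its range is refused whole. The fingers move at their own pace and stop on an object; the grip force is fixed at half the most. Time passes only in rows, so rows that do not move let the fingers close. It gives the time, the measured TCP pose, the force and the opening at its end, in the units of the state.
- bot.read_state(): the state, without advancing time (a new reading comes with each control period).
- optics.read_camera(name): name is "side" or "top"; returns a dict with "color" (480x640x3 uint8, red, green, blue), "fx", "fy", "cx", "cy" (pixels), "distortion" ([k1, k2, p1, p2, k3] as OpenCV has them; the pictures are not rectified), "R" (3x3) and "t" (3): a world point X has camera coordinates R X + t. Camera axes: x right, y down, z forward; pixel columns grow to the right and rows downward; lengths in m; the calibration is good to about 2 mm. A picture is of the moment at which its call begins. There is no depth.
- bot.sign_off(): hands the job in, once; it reports no verdict.
The state is a dict: "time": time; "joint_positions": joint angles; "qvel": joint speeds; "tau": joint torques, N m; "eef_pos": TCP position; "eef_rot": TCP orientation; "ft_force": force on the tool from outside, world axes, zero at the start; "ft_torque": the same for the moment, N m; "gripper_width": finger opening in m.
Only numpy, scipy, OpenCV 4.12 (cv2) and the standard library are available. Lean on these libraries where they do the work, as an engineer would, in place of code of your own. Each camera call takes 0.05 s, during which the arm holds its last target.

## Task

Make up two shoe-care sets from the stock on the bench. Into the broad tray with three compartments goes the smooth-leather set: the long shine brush in the long compartment, the large polish tin in the wider of the two short ones and the glass cream jar in the narrower; into the slim tray with two compartments goes the suede set: the short brush in the longer compartment and the bottle in the square one. Set each thing down flat on its compartment's floor without dropping it, brushes bristles down and the rest upright, and leave the small tin and the heel block where they lie.

Things in the scene. Friction and masses are not known exactly. Their poses are not given: they have to be found in the camera images.
- leather_tray: broad, shallow board tray with dark-grey walls and a buff floor, fixed, 177 (x) x 182 (y) mm. Origin: centre of its underside. Floor 4 mm thick; walls and dividers 5 mm thick, tops 14 mm above the bench. Compartments, inside x by y and centre in the tray's frame, mm: long 74 x 172 at (46.5, 0); wider short one 88 x 100 at (-39.5, -36); narrower short one 88 x 67 at (-39.5, 52.5).
- suede_tray: slim, shallow board tray with dark-grey walls and a buff floor, fixed, 74 (x) x 191 (y) mm. Origin: centre of its underside. Floor 4 mm thick; walls and divider 5 mm thick, tops 14 mm above the bench. Compartments, inside x by y and centre in the tray's frame, mm: longer 64 x 112 at (0, -34.5); square 64 x 64 at (0, 58.5).
- shine_brush: long shine brush lying bristles down: wooden block 150 (x) x 46 (y) mm, 18 mm thick, on 26 mm of dark hair (stiff, 40 mm wide); 44 mm high in all, about 130 g. Origin: centre of its underside (the hair tips); x along its length, z up.
- suede_brush: short suede brush lying bristles down: wooden block 90 (x) x 36 (y) mm, 17 mm thick, on 17 mm of stiff brass-wire bristle (30 mm wide); 34 mm high in all, about 70 g. Origin: centre of its underside (the bristle tips); x along its length, z up.
- polish_tin: large round polish tin, flat, aluminium with a dark lid, 60 mm in diameter, 30 mm high, about 110 g, standing lid up. Origin: centre of its underside, z up.
- cream_jar: round amber-glass cream jar with an aluminium lid, 46 mm in diameter, 52 mm high, about 130 g, standing upright. Origin: centre of its underside, z up.
- cleaner_bottle: small white plastic bottle, 42 mm in diameter up to 52 mm, then a shoulder and a black 25 mm cap, 80 mm high in all, about 100 g, standing upright. Origin: centre of its underside, z up.
- small_tin: small round tin, aluminium with a dark lid, 40 mm in diameter, 20 mm high, loose. Not part of the sets: stays where it lies. Origin: centre of its underside.
- heel_block: D-shaped block of stacked brown leather heel lifts, 47 (x) x 50 (y) x 24 (z) mm, loose. Not part of the sets: stays where it lies. Origin: near the centre of its underside.

How it is judged:
By the outcome, as a careful person would: the job done as asked, in the order asked, and still so for the second after the job is handed in, with the robot touching nothing.
It also fails if it takes over 118 s, if anything falls off the work surface, if the arm or the gripper's body presses on something with over 40 N, if the wrist force passes 120 N, or if a joint passes its speed limit or range.

## Working session

There is one attempt and no reset: what is moved stays moved. The work goes in short steps, Python scripts to look and compute and a tool call to move; the robot and the scene stay as the last step left them, time stands still between calls to the robot, and variables do not carry over. Pictures are saved under pics/ and viewed, and the job is handed in when it is done.

Besides the shell and the picture viewer there is one more tool, called after "Emit:" as name(argument=value, ...), one argument or row to a line, values as JSON. carry_out: Moves the arm, as the interface text tells. Its arguments: {"type":"object","properties":{"delta_pos":{"type":"array"},"delta_rot":{"type":"array"},"jaw":{"type":"array"}},"required":["delta_pos","delta_rot","jaw"]}

```bash
mkdir -p pics
python3 - <<'E'
from station import bot, optics
import cv2,numpy as np
s=bot.read_state(); print(s)
for n in("top","side"):
    c=optics.read_camera(n); cv2.imwrite(f"pics/{n}0.png",c["color"][:,:,::-1])
    print({k:np.round(v,4).tolist() for k,v in c.items() if k!="color"}, (-np.array(c["R"]).T@c["t"]).round(3))
E
```

```text
{'time': 0.0, 'joint_positions': array([1.00630217e+00, 1.04709515e-01, 9.64757653e-02, 1.56387109e+00,
       6.05599676e-06, 1.35310993e+00]), 'qvel': array([-0.00056407,  0.00076351,  0.00017677,  0.0029452 , -0.00156081,
        0.00020521]), 'tau': array([ 1.55424255e-03, -5.56943822e+01,  5.03639853e+01,  1.75514695e-02,
       -2.13816975e-04, -1.67720941e-05]), 'eef_pos': array([0.20374582, 0.5640091 , 0.2305199 ]), 'eef_rot': array([ 1.72536138e-01,  9.85002971e-01, -6.03702585e-04, -2.52199982e-04]), 'ft_force': array([-0.14755296,  0.43804423, -0.06582709]), 'ft_torque': array([ 0.07114343, -0.00514556, -0.01951733]), 'gripper_width': 0.08541220866386356}
{'fx': 474.1418, 'fy': 474.1418, 'cx': 316.593, 'cy': 236.6959, 'distortion': [-0.0348, 0.0, 0.0, 0.0, 0.0], 'R': [[0.0142, -0.9999, 0.0024], [-0.9769, -0.0143, -0.213], [0.2131, 0.0007, -0.977]], 't': [-0.0025, 0.5571, 0.8453]} [0.364 0.005 0.945]
{'fx': 492.1784, 'fy': 492.1784, 'cx': 321.9221, 'cy': 244.8646, 'distortion': [-0.0694, 0.0, 0.0, 0.0, 0.0], 'R': [[-0.9787, -0.2047, -0.014], [-0.1468, 0.7462, -0.6494], [0.1434, -0.6335, -0.7604]], 't': [0.5548, 0.0942, 0.7076]} [0.455 0.492 0.607]
```

View pics/top0.png

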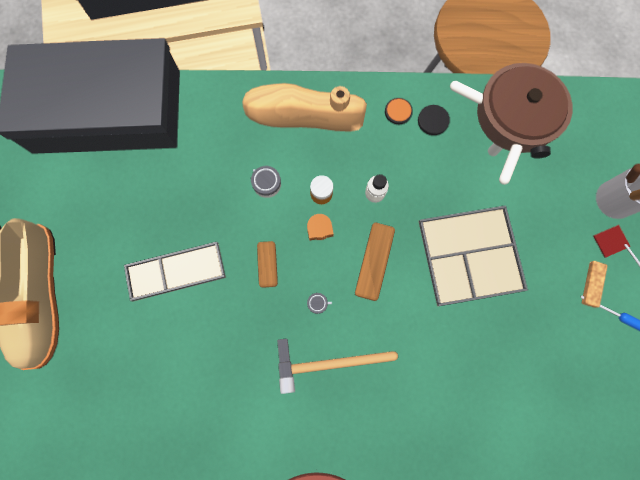

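View pics/side0.png

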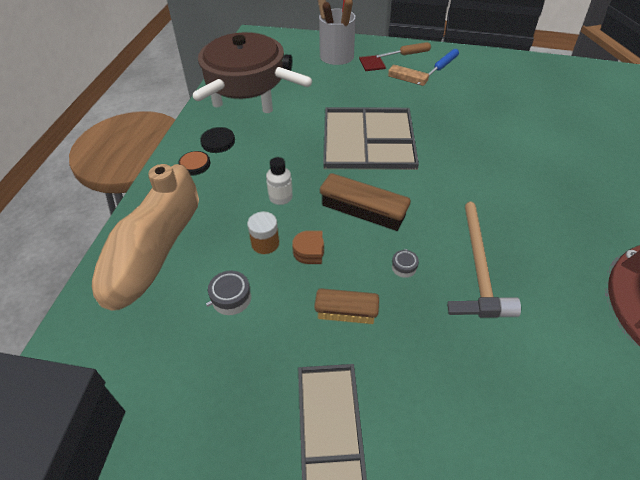

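The top view shows, in top-view pixels: shine brush (375,262), suede brush (267,264), tin (265,181), jar (321,189), bottle (377,187), leather tray (472,256), suede tray (175,270). Next I'll zoom in for tray corners and outlines.

```bash
cat > h.py <<'E'
import cv2,numpy as np
from station import bot,optics
def cast(c,uv,z):
    K=np.array([[c["fx"],0,c["cx"]],[0,c["fy"],c["cy"]],[0,0,1.]])
    p=cv2.undistortPoints(np.array(uv,float).reshape(-1,1,2),K,np.array(c["distortion"],float)).reshape(-1,2)
    d=np.c_[p,np.ones(len(p))]@np.array(c["R"]); o=-np.array(c["R"]).T@np.array(c["t"])
    s=(np.asarray(z)-o[2])/d[:,2]; return (o+d*s[:,None])[:,:2]
def crop(im,x0,y0,x1,y1,k,fn):
    a=cv2.resize(im[y0:y1,x0:x1],None,fx=k,fy=k,interpolation=cv2.INTER_CUBIC)
    st=10
    for x in range(x0-x0%-st if x0%st==0 else x0+st-x0%st,x1,st): cv2.line(a,(int((x-x0+.5)*k),0),(int((x-x0+.5)*k),4 if x%50 else 12),(0,255,255),1)
    for y in range(y0 if y0%st==0 else y0+st-y0%st,y1,st): cv2.line(a,(0,int((y-y0+.5)*k)),(4 if y%50 else 12,int((y-y0+.5)*k)),(0,255,255),1)
    cv2.imwrite(fn,a)
E
python3 - <<'E'
from h import *
im=cv2.imread("pics/top0.png")
crop(im,410,200,535,310,5,"pics/lt.png"); crop(im,115,235,235,305,6,"pics/st.png"); crop(im,240,160,405,320,4.5,"pics/ob.png")
im=cv2.imread("pics/side0.png"); crop(im,200,150,430,330,3.4,"pics/obs.png")
E
```

```text
(no output)
```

View pics/lt.png

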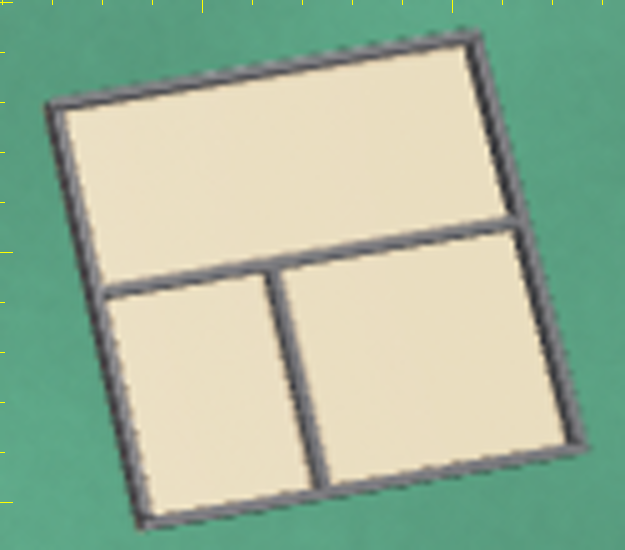

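View pics/st.png

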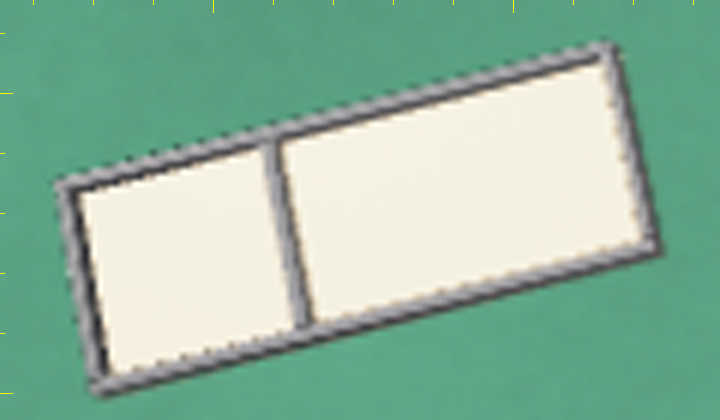

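View pics/ob.png

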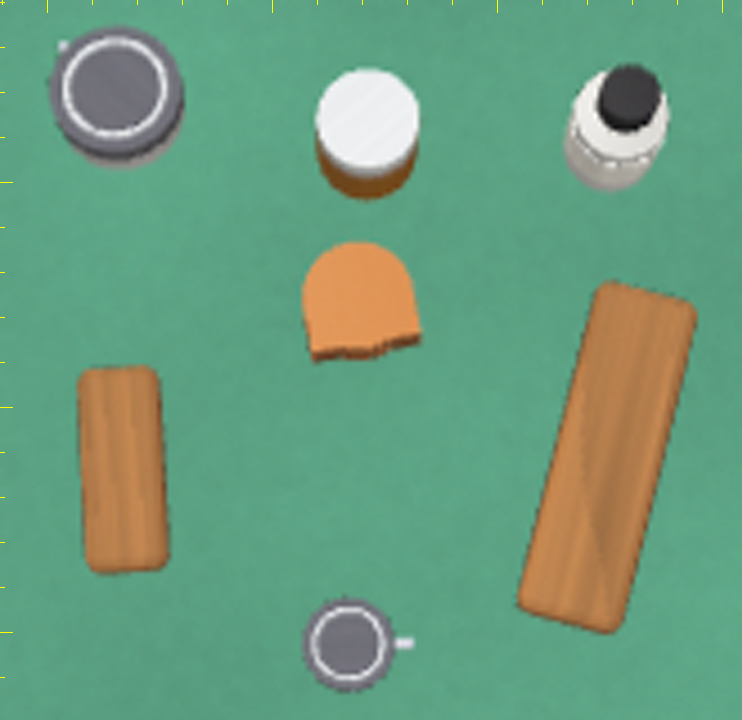

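View pics/obs.png

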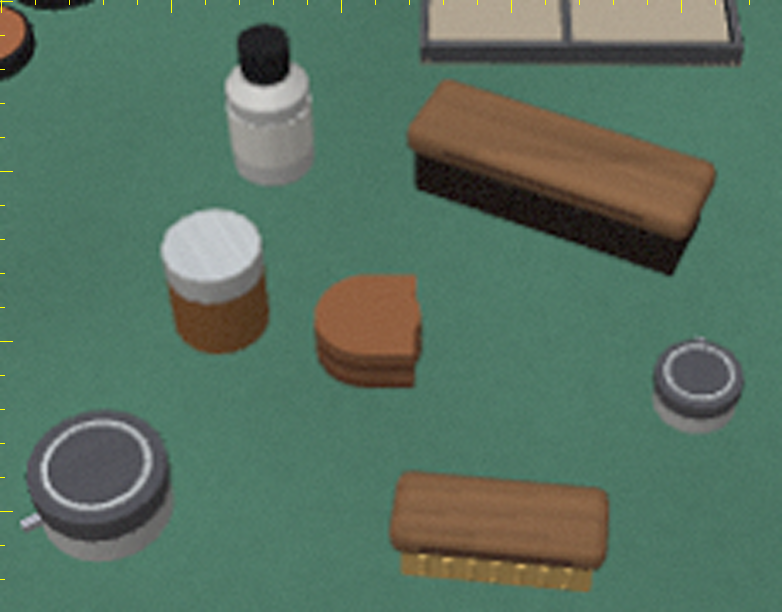

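The crops show the tin's opener tab at its upper-left (about (254,170)). All the stock stands as described, with bristles down. Now I'll compute positions from masks.

```bash
cat > m.py <<'E'
from h import *
def rectinfo(P):
    P=np.array(P); c=P.mean(0); e=[P[(i+1)%4]-P[i] for i in range(4)]
    L=[np.linalg.norm(v)*1e3 for v in e]; i=int(np.argmax(L)); a=np.degrees(np.arctan2(e[i][1],e[i][0]))%180
    return c.round(4),np.round(L,1),round(a,1)
def big(mask,x0,y0,x1,y1,n=1):
    m=np.zeros_like(mask); m[y0:y1,x0:x1]=mask[y0:y1,x0:x1]
    cs=cv2.findContours(m,cv2.RETR_EXTERNAL,cv2.CHAIN_APPROX_NONE)[0]
    return sorted(cs,key=cv2.contourArea)[::-1][:n]
def up(im,k=4): return cv2.resize(im,None,fx=k,fy=k,interpolation=cv2.INTER_CUBIC)
def px(p,k=4): return (np.asarray(p,float)+.5)/k-.5
E
python3 - <<'E'
from m import *
k=4
c=optics.read_camera("top"); im=c["color"]; U=up(im); hsv=cv2.cvtColor(U,cv2.COLOR_RGB2HSV); g=U.astype(int)
# trays
buff=((g[:,:,0]>170)&(g[:,:,0]>g[:,:,2]+5)&(g[:,:,1]>165)).astype(np.uint8)
for nm,b,n in(("leather",(410,200,535,310),3),("suede",(115,235,235,305),2)):
    for ct in big(buff,*[k*v for v in b],n):
        q=px(cv2.boxPoints(cv2.minAreaRect(ct))); 
        lo=cast(c,q,.004);hi=cast(c,q,.014)
        m=lo.mean(0); P=lo.copy(); sgn=np.sign(m-[.364,.005])
        for i in range(4):
            for a in (0,1):
                P[i,a]=(lo if (lo[i,a]-m[a])*sgn[a]>0 else hi)[i,a]
        print(nm,*rectinfo(P))
# brushes
wood=cv2.inRange(hsv,(5,90,80),(20,255,255))
for nm,b,z in(("shine",(345,215,405,305),.044),("suedeb",(250,235,285,295),.034)):
    q=px(cv2.boxPoints(cv2.minAreaRect(big(wood,*[k*v for v in b])[0]))); print(nm,*rectinfo(cast(c,q,z)))
q=px(cv2.boxPoints(cv2.minAreaRect(big(wood,1200,840,1340,980)[0]))); print("heel",*rectinfo(cast(c,q,.024)))
dark=cv2.inRange(hsv,(0,0,0),(179,60,75)); white=cv2.inRange(hsv,(0,0,205),(179,30,255))
def circ(nm,mask,b,z):
    ct=big(mask,*[k*v for v in b])[0]; h=cv2.convexHull(ct); e=cv2.fitEllipse(h)
    p=cast(c,px(h[:,0]),z); (ctr,r)=cv2.minEnclosingCircle((p*1000).astype(np.float32)); print(nm,cast(c,px([e[0]]),z).round(4),"encl d",round(2*r,1),"ell px",np.round(px(e[0]),1))
circ("cap",dark,(365,165,395,200),.08)
circ("jarlid",white,(305,170,335,205),.052)
circ("tinring",white,(245,165,285,195),.03)
circ("smallring",white,(305,290,328,316),.02)
c=optics.read_camera("side"); im=c["color"]; U=up(im); hsv=cv2.cvtColor(U,cv2.COLOR_RGB2HSV)
dark=cv2.inRange(hsv,(0,0,0),(179,120,50)); white=cv2.inRange(hsv,(0,0,165),(179,40,255))
circ("s cap",dark,(265,153,292,180),.08)
circ("s jarlid",white,(243,210,282,234),.052)
circ("s tinring",cv2.inRange(hsv,(0,0,125),(179,40,255)),(205,270,247,305),.03)
wood=cv2.inRange(hsv,(0,60,60),(20,190,255))
for nm,b,z in(("s shine",(315,170,415,230),.044),("s suedeb",(310,285,385,318),.034)):
    q=px(cv2.boxPoints(cv2.minAreaRect(big(wood,*[k*v for v in b])[0]))); print(nm,*rectinfo(cast(c,q,z)))
E
```

```text
leather [ 0.5819 -0.3001] [178.2  76.4 175.4  75.1] 100.5
leather [ 0.5039 -0.3507] [106.5  90.7 104.6  89.7] 100.7
leather [ 0.4877 -0.2635] [69.3 91.2 68.1 90.6] 9.2
suede [0.5034 0.2544] [117.9  66.2 116.1  65.7] 105.3
suede [0.4788 0.344 ] [70.1 65.8 69.  65.6] 104.3
shine [ 0.5152 -0.1071] [149.3  46.7 149.   45.2] 165.8
suedeb [0.5079 0.1016] [36.2 89.2 35.5 89.2] 5.0
heel [0.5862 0.0007] [50.1 53.6 49.5 53.5] 10.0
cap [[ 0.6626 -0.1132]] encl d 29.3 ell px [379.3 181.6]
jarlid [[ 0.6616 -0.0023]] encl d 45.2 ell px [321.3 185.9]
tinring [[0.6826 0.117 ]] encl d 42.9 ell px [262.5 178.7]
smallring [[0.4256 0.0135]] encl d 9.2 ell px [311.4 307.5]
s cap [[ 0.6617 -0.1007]] encl d 43.1 ell px [277.3 165.6]
s jarlid [[0.6616 0.0013]] encl d 45.1 ell px [261.5 221.8]
s tinring [[0.6816 0.1144]] encl d 48.4 ell px [227.8 286.3]
s shine [ 0.5166 -0.0951] [ 59.4 156.5  55.1 149.1] 165.4
s suedeb [0.5084 0.111 ] [48.4 91.1 48.4 87.1] 11.2
```

```bash
cat > go.py <<'E'
import sys
from m import *
from scipy.spatial.transform import Rotation as Ro
s=bot.read_state(); R=Ro.from_quat(s["eef_rot"]).as_matrix(); p=s["eef_pos"]
yaw=np.degrees(np.arctan2(R[1,1],R[0,1]))
print("t",round(s["time"],2),"p",p.round(4),"yaw",yaw.round(2),"tilt",np.degrees(np.arccos(-R[2,2])).round(2),"w",s["gripper_width"].round(4),"F",np.round(s["ft_force"],1))
if len(sys.argv)>1:
    x,y,z,w=map(float,sys.argv[1:5]); dy=(w-yaw+90)%180-90
    # turn about tool z to world yaw+dy: tool z down -> -dy
    w2=np.radians(yaw+dy); 
    Y=np.array([np.cos(w2),np.sin(w2),0]); Z=np.array([0,0,-1.]); X=np.cross(Y,Z)
    d=np.array([x,y,z])-p
    print("turn z",(-dy).round(2)," shift now-axes mm",(R.T@d*1e3).round(1)," shift after-turn mm",np.round([X@d*1e3,Y@d*1e3,Z@d*1e3],1))
E
python3 - <<'E'
from m import *
c=optics.read_camera("top"); print(cast(c,[(380.3,180.8)],.08)); c=optics.read_camera("side"); print(cast(c,[(278.1,161.3)],.08))
E
python3 go.py .516 -.1065 .13 75.8
```

```text
[[ 0.664302   -0.11515262]]
[[ 0.66315393 -0.11146186]]Traceback (most recent call last):
  File "go.py", line 6, in <module>
    print("t",round(s["time"],2),"p",p.round(4),"yaw",yaw.round(2),"tilt",np.degrees(np.arccos(-R[2,2])).round(2),"w",s["gripper_width"].round(4),"F",np.round(s["ft_force"],1))
                                                                                                                      ^^^^^^^^^^^^^^^^^^^^^^^^
AttributeError: 'float' object has no attribute 'round'
```

```bash
sed -i 's/s\["gripper_width"\].round(4)/round(float(s["gripper_width"]),4)/' go.py
python3 go.py .516 -.1065 .13 75.8
```

```text
t 0.3 p [0.2039 0.5642 0.231 ] yaw 70.13 tilt 0.02 w 0.0852 F [ 0.6 -0.8 -0.4]
turn z -5.67  shift now-axes mm [-521.5 -524.6  101.2]  shift after-turn mm [-467.1 -573.6  101. ]
```

Emit:
carry_out(
  delta_pos=[
    [0, 0, 0],
    [-0.036, -0.044, 0.007],
    [-0.036, -0.044, 0.007],
    [-0.036, -0.044, 0.007],
    [-0.036, -0.044, 0.007],
    [-0.036, -0.044, 0.007],
    [-0.036, -0.044, 0.007],
    [-0.036, -0.044, 0.007],
    [-0.036, -0.044, 0.007],
    [-0.036, -0.044, 0.007],
  ],
  delta_rot=[
    [0, 0, -5.7],
    [0, 0, 0],
    [0, 0, 0],
    [0, 0, 0],
    [0, 0, 0],
    [0, 0, 0],
    [0, 0, 0],
    [0, 0, 0],
    [0, 0, 0],
    [0, 0, 0],
  ],
  jaw=[0.085, 0.085, 0.085, 0.085, 0.085, 0.085, 0.085, 0.085, 0.085, 0.085],
)

```text
time: 1.55
eef_pos: [0.4218, 0.0992, 0.1683]
eef_rot: [0.123, 0.992, 0.0, 0.001]
ft_force: [1.3, 0.3, 0.3]
gripper_width: 0.0846
```

```bash
python3 go.py .516 -.1065 .1 75.8
```

```text
t 1.55 p [0.4218 0.0992 0.1683] yaw 75.82 tilt 0.06 w 0.0846 F [1.3 0.3 0.3]
turn z 0.02  shift now-axes mm [-141.7 -176.4   68.4]  shift after-turn mm [-141.8 -176.3   68.3]
```

Emit:
carry_out(
  delta_pos=[
    [-0.0355, -0.044, 0.017],
    [-0.0355, -0.044, 0.017],
    [-0.0355, -0.044, 0.017],
    [-0.0355, -0.044, 0.017],
    [0, 0, 0],
    [0, 0, 0],
  ],
  delta_rot=[
    [0, 0, 0],
    [0, 0, 0],
    [0, 0, 0],
    [0, 0, 0],
    [0, 0, 0],
    [0, 0, 0],
  ],
  jaw=[0.07, 0.07, 0.07, 0.07, 0.07, 0.07],
)

```text
time: 2.3
eef_pos: [0.5154, -0.104, 0.1003]
eef_rot: [0.124, 0.992, 0.0, -0.0]
ft_force: [-0.5, 0.7, 0.8]
gripper_width: 0.0699
```

```bash
python3 go.py .516 -.1065 .016 75.8
python3 - <<'E'
from m import *
for n,b in(("top",(300,200,440,330)),("side",(290,60,450,250))):
    c=optics.read_camera(n); crop(np.ascontiguousarray(c["color"][:,:,::-1]),*b,3,f"pics/a_{n}.png")
E
```

```text
t 2.3 p [ 0.5154 -0.104   0.1003] yaw 75.81 tilt 0.05 w 0.0699 F [-0.5  0.7  0.8]
turn z 0.01  shift now-axes mm [-1.3 -2.3 84.3]  shift after-turn mm [-1.2 -2.2 84.3]
```

View pics/a_side.png

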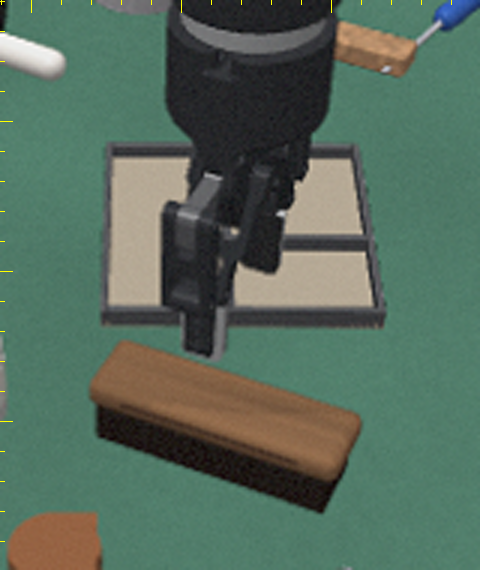

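The gripper stands squarely above the brush, jaws across its width. I'll descend and grip.

Emit:
carry_out(
  delta_pos=[
    [-0.001, -0.002, 0.02],
    [0, 0, 0.03],
    [0, 0, 0.024],
    [0, 0, 0.01],
    [0, 0, 0],
    [0, 0, 0],
    [0, 0, 0],
    [0, 0, 0],
    [0, 0, 0],
    [0, 0, 0],
  ],
  delta_rot=[
    [0, 0, 0],
    [0, 0, 0],
    [0, 0, 0],
    [0, 0, 0],
    [0, 0, 0],
    [0, 0, 0],
    [0, 0, 0],
    [0, 0, 0],
    [0, 0, 0],
    [0, 0, 0],
  ],
  jaw=[0.07, 0.07, 0.07, 0.07, 0.07, 0.03, 0.03, 0.03, 0.03, 0.03],
)

```text
time: 3.65
eef_pos: [0.5173, -0.1069, 0.0179]
eef_rot: [0.123, 0.992, -0.0, 0.001]
ft_force: [-1.3, 1.3, 5.9]
gripper_width: 0.0453
```

```bash
python3 go.py .5819 -.3001 .1 10.5
```

```text
t 3.65 p [ 0.5173 -0.1069  0.0179] yaw 75.83 tilt 0.14 w 0.0453 F [-1.3  1.3  5.9]
turn z 65.33  shift now-axes mm [-110.1 -171.5  -81.8]  shift after-turn mm [-201.7   28.3  -82.1]
```

Emit:
carry_out(
  delta_pos=[
    [0, 0, -0.01],
    [0, 0, -0.02],
    [0, 0, -0.02],
    [0, 0, -0.02],
    [0, 0, -0.012],
    [0, 0, 0],
    [0, 0, 0],
    [0, 0, 0],
    [0, 0, 0],
    [0, 0, 0],
  ],
  delta_rot=[
    [0, 0, 0],
    [0, 0, 0],
    [0, 0, 9.3],
    [0, 0, 9.3],
    [0, 0, 9.3],
    [0, 0, 9.3],
    [0, 0, 9.3],
    [0, 0, 9.3],
    [0, 0, 9.5],
    [0, 0, 0],
  ],
  jaw=[0.03, 0.03, 0.03, 0.03, 0.03, 0.03, 0.03, 0.03, 0.03, 0.03],
)

```text
time: 4.9
eef_pos: [0.5163, -0.1066, 0.0988]
eef_rot: [0.639, 0.769, 0.0, 0.0]
ft_force: [0.3, -0.6, -1.1]
gripper_width: 0.0451
```

```bash
python3 go.py .5819 -.3001 .07 10.5
```

```text
t 4.9 p [ 0.5163 -0.1066  0.0988] yaw 10.59 tilt 0.02 w 0.0451 F [ 0.3 -0.6 -1.1]
turn z 0.09  shift now-axes mm [-202.3   28.9   28.9]  shift after-turn mm [-202.2   29.3   28.8]
```

Emit:
carry_out(
  delta_pos=[
    [-0.02, 0.003, 0],
    [-0.036, 0.005, 0.005],
    [-0.046, 0.007, 0.008],
    [-0.046, 0.007, 0.008],
    [-0.036, 0.005, 0.008],
    [-0.018, 0.002, 0],
    [0, 0, 0],
    [0, 0, 0],
  ],
  delta_rot=[
    [0, 0, 0],
    [0, 0, 0],
    [0, 0, 0],
    [0, 0, 0],
    [0, 0, 0],
    [0, 0, 0],
    [0, 0, 0],
    [0, 0, 0],
  ],
  jaw=[0.03, 0.03, 0.03, 0.03, 0.03, 0.03, 0.03, 0.03],
)

```text
time: 5.9
eef_pos: [0.5815, -0.2997, 0.0692]
eef_rot: [0.639, 0.769, 0.0, -0.0]
ft_force: [0.0, 0.4, 0.3]
gripper_width: 0.045
```

```bash
python3 go.py .5819 -.3001 .022 10.5
python3 - <<'E'
from m import *
for n,b in(("top",(390,160,560,330)),("side",(290,60,450,250))):
    c=optics.read_camera(n); crop(np.ascontiguousarray(c["color"][:,:,::-1]),*b,3,f"pics/b_{n}.png")
E
```

```text
t 5.9 p [ 0.5815 -0.2997  0.0692] yaw 10.6 tilt 0.03 w 0.045 F [0.  0.4 0.3]
turn z 0.1  shift now-axes mm [-0.5  0.4 47.2]  shift after-turn mm [-0.4  0.4 47.2]
```

View pics/b_side.png

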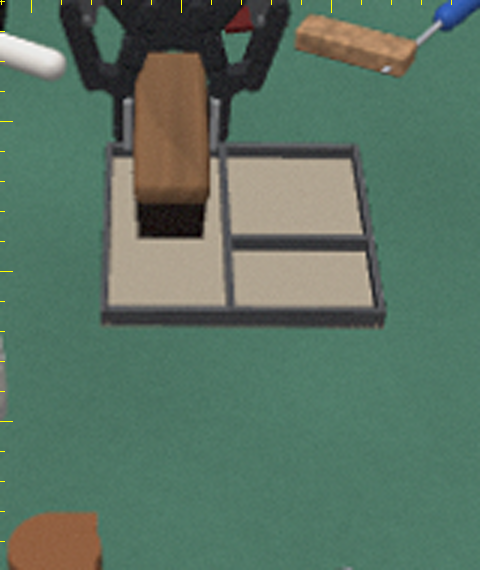

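View pics/b_top.png

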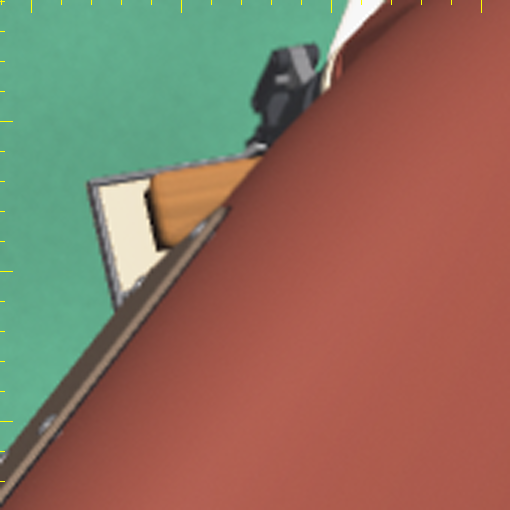

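Run:
```python
from m import *
c=optics.read_camera("top"); e=cast(c,[(441.3,229.6)],.095)[0]; a=np.radians(10.5); u=np.array([-np.sin(a),np.cos(a)])
print(e,"end from compartment centre mm",(e-[.5819,-.3001])@u*1e3)
```

```text
[ 0.56627553 -0.22446722] end from compartment centre mm 77.21363409280788
```

Emit:
carry_out(
  delta_pos=[
    [0, 0, 0.015],
    [0, 0, 0.018],
    [0, 0, 0.008],
    [0, 0, 0.003],
    [0, 0, 0.002],
    [0, 0, 0],
    [0, 0, 0],
  ],
  delta_rot=[
    [0, 0, 0],
    [0, 0, 0],
    [0, 0, 0],
    [0, 0, 0],
    [0, 0, 0],
    [0, 0, 0],
    [0, 0, 0],
  ],
  jaw=[0.03, 0.03, 0.03, 0.03, 0.03, 0.03, 0.03],
)

```text
time: 6.92
eef_pos: [0.5819, -0.3001, 0.0238]
eef_rot: [0.639, 0.769, 0.0, 0.0]
ft_force: [0.2, 0.4, -1.5]
gripper_width: 0.0449
```

Emit:
carry_out(
  delta_pos=[
    [0, 0, 0.001],
    [0, 0, 0.001],
    [0, 0, 0],
  ],
  delta_rot=[
    [0, 0, 0],
    [0, 0, 0],
    [0, 0, 0],
  ],
  jaw=[0.03, 0.03, 0.03],
)

```text
time: 7.3
eef_pos: [0.5818, -0.2999, 0.022]
eef_rot: [0.639, 0.769, 0.0, 0.0]
ft_force: [-2.7, 1.4, 4.8]
gripper_width: 0.0449
```

Contact came at the expected height, 4.8 N at z = 22 mm. I'll release and rise.

Emit:
carry_out(
  delta_pos=[
    [0, 0, 0],
    [0, 0, 0],
    [0, 0, 0],
    [0, 0, -0.01],
    [0, 0, -0.03],
    [0, 0, -0.045],
    [0, 0, -0.04],
  ],
  delta_rot=[
    [0, 0, 0],
    [0, 0, 0],
    [0, 0, 0],
    [0, 0, 0],
    [0, 0, 0],
    [0, 0, 0],
    [0, 0, 0],
  ],
  jaw=[0.057, 0.057, 0.057, 0.057, 0.06, 0.085, 0.085],
)

```text
time: 8.18
eef_pos: [0.5818, -0.2999, 0.1487]
eef_rot: [0.639, 0.769, 0.0, 0.001]
ft_force: [0.9, -1.2, -0.1]
gripper_width: 0.085
```

```bash
python3 go.py .682 .1158 .12 10.5
```

```text
t 8.18 p [ 0.5818 -0.2999  0.1487] yaw 10.53 tilt 0.07 w 0.085 F [ 0.9 -1.2 -0.1]
turn z 0.03  shift now-axes mm [390.4 174.5  28.5]  shift after-turn mm [390.5 174.3  28.7]
```

Emit:
carry_out(
  delta_pos=[
    [0.03, 0.0135, 0],
    [0.052, 0.023, 0],
    [0.055, 0.0245, 0],
    [0.055, 0.0245, 0],
    [0.055, 0.0245, 0],
    [0.055, 0.0245, 0.008],
    [0.05, 0.0225, 0.01],
    [0.0385, 0.0175, 0.01],
    [0, 0, 0],
    [0, 0, 0],
  ],
  delta_rot=[
    [0, 0, 0],
    [0, 0, 0],
    [0, 0, 0],
    [0, 0, 0],
    [0, 0, 0],
    [0, 0, 0],
    [0, 0, 0],
    [0, 0, 0],
    [0, 0, 0],
    [0, 0, 0],
  ],
  jaw=[0.085, 0.085, 0.085, 0.085, 0.085, 0.085, 0.085, 0.085, 0.085, 0.085],
)

```text
time: 9.43
eef_pos: [0.682, 0.1156, 0.1189]
eef_rot: [0.639, 0.769, 0.0, 0.0]
ft_force: [0.9, -0.7, -0.0]
gripper_width: 0.0847
```

```bash
python3 go.py .682 .1158 .009 10.5;  python3 - <<'E'
from m import *
c=optics.read_camera("top"); cv2.imwrite("pics/c_top.png",c["color"][:,:,::-1])
c=optics.read_camera("side"); cv2.imwrite("pics/c_side.png",c["color"][:,:,::-1])
E
```

```text
t 9.43 p [0.682  0.1156 0.1189] yaw 10.54 tilt 0.04 w 0.0847 F [ 0.9 -0.7 -0. ]
turn z 0.04  shift now-axes mm [  0.2  -0.  109.9]  shift after-turn mm [  0.2   0.  109.9]
```

View pics/c_side.png

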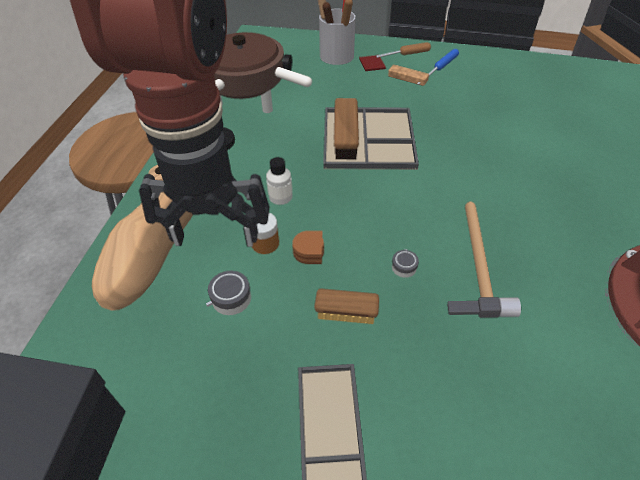

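View pics/c_top.png

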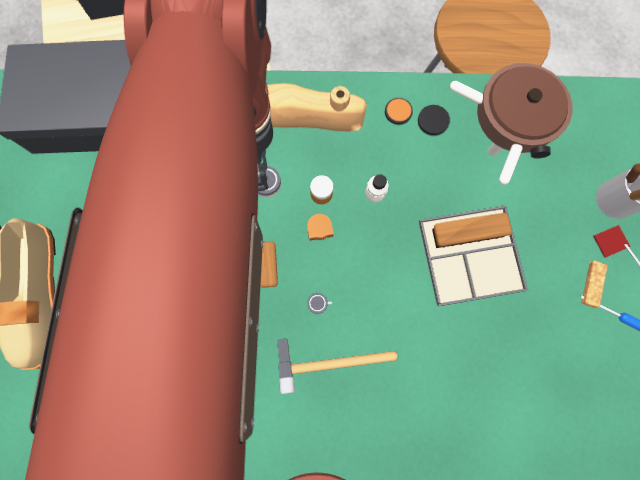

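The side view shows the shine brush flat in the long compartment (346,128). The open gripper is over the tin, tab off to the side at (210,303). Descending.

Emit:
carry_out(
  delta_pos=[
    [0, 0, 0.03],
    [0, 0, 0.035],
    [0, 0, 0.03],
    [0, 0, 0.015],
    [0, 0, 0],
    [0, 0, 0],
    [0, 0, 0],
    [0, 0, 0],
    [0, 0, 0],
  ],
  delta_rot=[
    [0, 0, 0],
    [0, 0, 0],
    [0, 0, 0],
    [0, 0, 0],
    [0, 0, 0],
    [0, 0, 0],
    [0, 0, 0],
    [0, 0, 0],
    [0, 0, 0],
  ],
  jaw=[0.085, 0.085, 0.085, 0.085, 0.085, 0.045, 0.045, 0.045, 0.045],
)

```text
time: 10.65
eef_pos: [0.6834, 0.1159, 0.0108]
eef_rot: [0.639, 0.769, 0.001, 0.001]
ft_force: [-1.1, -0.3, 7.1]
gripper_width: 0.0572
```

```bash
python3 go.py .5039 -.3505 .13 10.5
```

```text
t 10.65 p [0.6834 0.1159 0.0108] yaw 10.53 tilt 0.21 w 0.0572 F [-1.1 -0.3  7.1]
turn z 0.03  shift now-axes mm [-425.8 -261.4 -119.7]  shift after-turn mm [-425.9 -261.5 -119.2]
```

Emit:
carry_out(
  delta_pos=[
    [0, 0, 0],
    [0, 0, -0.01],
    [0, 0, -0.02],
    [0, 0, -0.04],
    [0, 0, -0.04],
    [0, 0, -0.02],
    [0, 0, 0],
  ],
  delta_rot=[
    [0, 0, 0],
    [0, 0, 0],
    [0, 0, 0],
    [0, 0, 0],
    [0, 0, 0],
    [0, 0, 0],
    [0, 0, 0],
  ],
  jaw=[0.045, 0.045, 0.045, 0.045, 0.045, 0.045, 0.045],
)

```text
time: 11.52
eef_pos: [0.6829, 0.116, 0.1403]
eef_rot: [0.639, 0.769, 0.001, 0.001]
ft_force: [0.3, -0.4, -1.0]
gripper_width: 0.0573
```

```bash
python3 go.py .5039 -.3505 .075 10.5;  python3 - <<'E'
from m import *
c=optics.read_camera("side"); crop(np.ascontiguousarray(c["color"][:,:,::-1]),120,100,320,320,2.7,"pics/d_side.png")
E
```

```text
t 11.53 p [0.6829 0.116  0.1403] yaw 10.53 tilt 0.18 w 0.0573 F [ 0.3 -0.4 -1. ]
turn z 0.03  shift now-axes mm [-425.8 -261.5   64.7]  shift after-turn mm [-426.  -261.    65.3]
```

View pics/d_side.png

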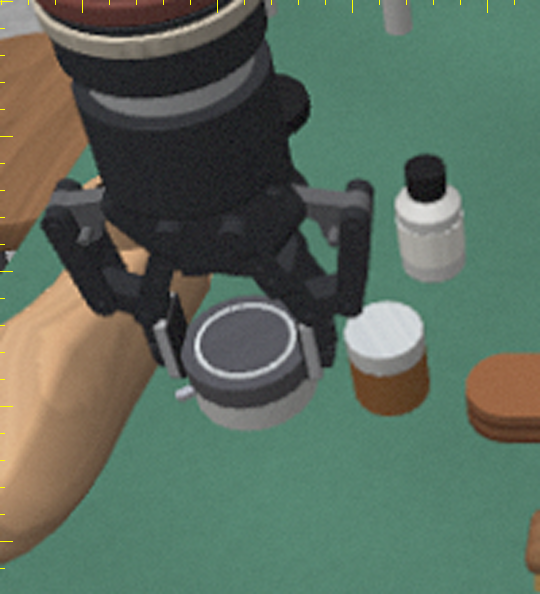

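The tin is held level with its lid up and the tab is clear of the pads. Next is the carry to the wider short compartment.

Emit:
carry_out(
  delta_pos=[
    [-0.025, -0.0154, 0],
    [-0.045, -0.0276, 0],
    [-0.05, -0.0307, 0],
    [-0.05, -0.0307, 0],
    [-0.05, -0.0307, 0],
    [-0.05, -0.0307, 0.005],
    [-0.05, -0.0307, 0.015],
    [-0.05, -0.0307, 0.02],
    [-0.036, -0.022, 0.015],
    [-0.02, -0.0123, 0.01],
  ],
  delta_rot=[
    [0, 0, 0],
    [0, 0, 0],
    [0, 0, 0],
    [0, 0, 0],
    [0, 0, 0],
    [0, 0, 0],
    [0, 0, 0],
    [0, 0, 0],
    [0, 0, 0],
    [0, 0, 0],
  ],
  jaw=[0.045, 0.045, 0.045, 0.045, 0.045, 0.045, 0.045, 0.045, 0.045, 0.045],
)

```text
time: 12.82
eef_pos: [0.5005, -0.3513, 0.0702]
eef_rot: [0.64, 0.768, 0.0, -0.002]
ft_force: [-0.3, 0.2, -0.8]
gripper_width: 0.0571
```

Emit:
carry_out(
  delta_pos=[
    [0, 0, 0],
    [0, 0, 0],
  ],
  delta_rot=[
    [0, 0, 0],
    [0, 0, 0],
  ],
  jaw=[0.045, 0.045],
)

```text
time: 13.08
eef_pos: [0.503, -0.3495, 0.073]
eef_rot: [0.639, 0.769, 0.0, -0.0]
ft_force: [0.1, -0.4, -0.3]
gripper_width: 0.0572
```

```bash
python3 go.py .5039 -.3505 .0148 10.5;  python3 - <<'E'
from m import *
c=optics.read_camera("side"); crop(np.ascontiguousarray(c["color"][:,:,::-1]),300,50,460,210,3.5,"pics/e_side.png")
E
```

```text
t 13.07 p [ 0.503  -0.3495  0.073 ] yaw 10.58 tilt 0.06 w 0.0572 F [ 0.1 -0.4 -0.3]
turn z 0.08  shift now-axes mm [-1.3  0.7 58.2]  shift after-turn mm [-1.2  0.7 58.2]
```

View pics/e_side.png

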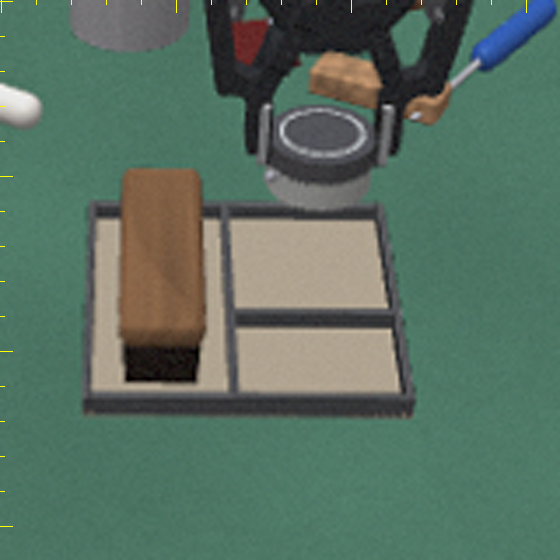

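Emit:
carry_out(
  delta_pos=[
    [-0.001, 0.001, 0.015],
    [0, 0, 0.02],
    [0, 0, 0.012],
    [0, 0, 0.006],
    [0, 0, 0.003],
    [0, 0, 0.001],
    [0, 0, 0],
    [0, 0, 0],
  ],
  delta_rot=[
    [0, 0, 0],
    [0, 0, 0],
    [0, 0, 0],
    [0, 0, 0],
    [0, 0, 0],
    [0, 0, 0],
    [0, 0, 0],
    [0, 0, 0],
  ],
  jaw=[0.045, 0.045, 0.045, 0.045, 0.045, 0.045, 0.045, 0.045],
)

```text
time: 14.12
eef_pos: [0.504, -0.3516, 0.0167]
eef_rot: [0.639, 0.769, 0.0, 0.0]
ft_force: [-0.9, 0.1, -0.3]
gripper_width: 0.0571
```

Emit:
carry_out(
  delta_pos=[
    [0, 0, 0.001],
    [0, 0, 0.001],
    [0, 0, 0],
  ],
  delta_rot=[
    [0, 0, 0],
    [0, 0, 0],
    [0, 0, 0],
  ],
  jaw=[0.045, 0.045, 0.045],
)

```text
time: 14.5
eef_pos: [0.5039, -0.3515, 0.0148]
eef_rot: [0.639, 0.769, 0.0, 0.0]
ft_force: [-1.8, 1.8, 5.0]
gripper_width: 0.0573
```

Emit:
carry_out(
  delta_pos=[
    [0, 0, 0],
    [0, 0, 0],
    [0, 0, 0],
    [0, 0, -0.01],
    [0, 0, -0.03],
    [0, 0, -0.04],
    [0, 0, -0.04],
    [0, 0, 0],
    [0, 0, 0],
    [0, 0, 0],
  ],
  delta_rot=[
    [0, 0, 0],
    [0, 0, 0],
    [0, 0, 0],
    [0, 0, 0],
    [0, 0, 0],
    [0, 0, -10],
    [0, 0, -10],
    [0, 0, -10],
    [0, 0, -10],
    [0, 0, -10],
  ],
  jaw=[0.069, 0.069, 0.069, 0.069, 0.069, 0.07, 0.075, 0.075, 0.075, 0.075],
)

```text
time: 15.75
eef_pos: [0.5039, -0.3516, 0.1352]
eef_rot: [0.252, 0.968, -0.0, 0.0]
ft_force: [-0.5, 0.7, -0.7]
gripper_width: 0.0751
```

Emit:
carry_out(
  delta_pos=[
    [0, 0, 0],
    [0, 0, 0],
    [0, 0, 0],
    [0, 0, 0],
    [0, 0, 0],
  ],
  delta_rot=[
    [0, 0, -10],
    [0, 0, -10],
    [0, 0, -10],
    [0, 0, -10],
    [0, 0, 0],
  ],
  jaw=[0.075, 0.075, 0.075, 0.075, 0.075],
)

```text
time: 16.38
eef_pos: [0.5039, -0.3516, 0.135]
eef_rot: [-0.091, 0.996, -0.0, 0.0]
ft_force: [0.1, 0.4, 0.0]
gripper_width: 0.0752
```

```bash
python3 go.py .6616 -.0005 .12 100.5;  python3 - <<'E'
from m import *
c=optics.read_camera("side"); crop(np.ascontiguousarray(c["color"][:,:,::-1]),300,50,460,210,3.5,"pics/f_side.png")
E
```

```text
t 16.38 p [ 0.5039 -0.3516  0.135 ] yaw 100.46 tilt 0.04 w 0.0752 F [0.1 0.4 0. ]
turn z -0.04  shift now-axes mm [-218.9  316.6   14.9]  shift after-turn mm [-219.1  316.4   15. ]
```

View pics/f_side.png

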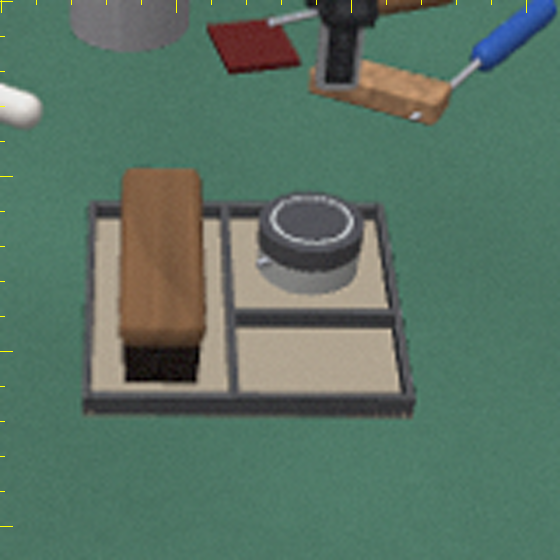

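The tin is flat in its compartment with the tab inside the walls. On to the jar.

Emit:
carry_out(
  delta_pos=[
    [-0.017, 0.0245, 0],
    [-0.033, 0.0478, 0],
    [-0.033, 0.0478, 0],
    [-0.033, 0.0478, 0],
    [-0.033, 0.0478, 0],
    [-0.033, 0.0478, 0.005],
    [-0.025, 0.036, 0.005],
    [-0.012, 0.017, 0.005],
    [0, 0, 0],
    [0, 0, 0],
  ],
  delta_rot=[
    [0, 0, 0],
    [0, 0, 0],
    [0, 0, 0],
    [0, 0, 0],
    [0, 0, 0],
    [0, 0, 0],
    [0, 0, 0],
    [0, 0, 0],
    [0, 0, 0],
    [0, 0, 0],
  ],
  jaw=[0.075, 0.075, 0.075, 0.075, 0.075, 0.075, 0.075, 0.075, 0.075, 0.075],
)

```text
time: 17.68
eef_pos: [0.661, -0.0015, 0.1195]
eef_rot: [-0.091, 0.996, -0.0, -0.0]
ft_force: [-0.8, -0.2, 0.3]
gripper_width: 0.0748
```

```bash
python3 go.py .6616 -.0005 .018 100.5;  python3 - <<'E'
from m import *
c=optics.read_camera("side"); crop(np.ascontiguousarray(c["color"][:,:,::-1]),180,80,340,280,3,"pics/g_side.png")
E
```

```text
t 17.68 p [ 0.661  -0.0015  0.1195] yaw 100.41 tilt 0.02 w 0.0748 F [-0.8 -0.2  0.3]
turn z -0.09  shift now-axes mm [ -0.7   0.9 101.5]  shift after-turn mm [ -0.7   0.8 101.5]
```

View pics/g_side.png

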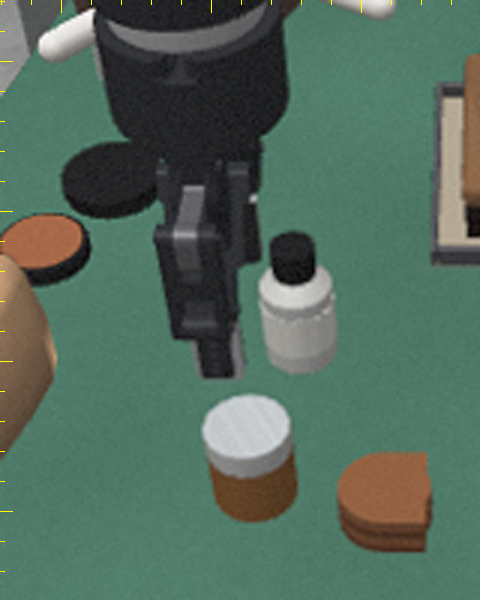

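Emit:
carry_out(
  delta_pos=[
    [-0.001, 0.001, 0.025],
    [0, 0, 0.035],
    [0, 0, 0.026],
    [0, 0, 0.0155],
    [0, 0, 0],
    [0, 0, 0],
    [0, 0, 0],
    [0, 0, 0],
    [0, 0, 0],
    [0, 0, 0],
  ],
  delta_rot=[
    [0, 0, 0],
    [0, 0, 0],
    [0, 0, 0],
    [0, 0, 0],
    [0, 0, 0],
    [0, 0, 0],
    [0, 0, 0],
    [0, 0, 0],
    [0, 0, 0],
    [0, 0, 0],
  ],
  jaw=[0.075, 0.075, 0.075, 0.075, 0.075, 0.03, 0.03, 0.03, 0.03, 0.03],
)

```text
time: 18.98
eef_pos: [0.6634, 0.0006, 0.0198]
eef_rot: [-0.092, 0.996, -0.0, 0.001]
ft_force: [0.0, -1.3, 6.3]
gripper_width: 0.0438
```

```bash
python3 go.py .4877 -.2637 .12 100.5
```

```text
t 18.98 p [6.634e-01 6.000e-04 1.980e-02] yaw 100.53 tilt 0.18 w 0.0438 F [ 0.  -1.3  6.3]
turn z 0.03  shift now-axes mm [ 220.8 -227.9 -100.5]  shift after-turn mm [ 220.9 -227.9 -100.2]
```

Emit:
carry_out(
  delta_pos=[
    [0, 0, -0.01],
    [0, 0, -0.025],
    [0, 0, -0.04],
    [0.02, -0.0206, -0.02],
    [0.038, -0.0392, 0],
    [0.045, -0.0464, 0],
    [0.045, -0.0464, 0],
    [0.04, -0.0413, 0],
    [0.022, -0.0227, 0.01],
    [0.011, -0.0113, 0.01],
  ],
  delta_rot=[
    [0, 0, 0],
    [0, 0, 0],
    [0, 0, 0],
    [0, 0, 0],
    [0, 0, 0],
    [0, 0, 0],
    [0, 0, 0],
    [0, 0, 0],
    [0, 0, 0],
    [0, 0, 0],
  ],
  jaw=[0.03, 0.03, 0.03, 0.03, 0.03, 0.03, 0.03, 0.03, 0.03, 0.03],
)

```text
time: 20.23
eef_pos: [0.4881, -0.2613, 0.093]
eef_rot: [-0.091, 0.996, -0.0, 0.0]
ft_force: [0.2, 0.2, -2.1]
gripper_width: 0.044
```

Emit:
carry_out(
  delta_pos=[
    [0, 0, 0],
    [0, 0, 0],
  ],
  delta_rot=[
    [0, 0, 0],
    [0, 0, 0],
  ],
  jaw=[0.03, 0.03],
)

```text
time: 20.48
eef_pos: [0.4895, -0.259, 0.093]
eef_rot: [-0.092, 0.996, 0.0, 0.0]
ft_force: [-0.1, 0.2, -1.1]
gripper_width: 0.044
```

```bash
python3 go.py .4877 -.2637 .0238 100.5;  python3 - <<'E'
from m import *
c=optics.read_camera("side"); crop(np.ascontiguousarray(c["color"][:,:,::-1]),300,50,460,210,3.5,"pics/i_side.png")
E
```

```text
t 20.48 p [ 0.4895 -0.259   0.093 ] yaw 100.59 tilt 0.03 w 0.044 F [-0.1  0.2 -1.1]
turn z 0.09  shift now-axes mm [ 2.6 -4.3 69.2]  shift after-turn mm [ 2.6 -4.3 69.2]
```

View pics/i_side.png

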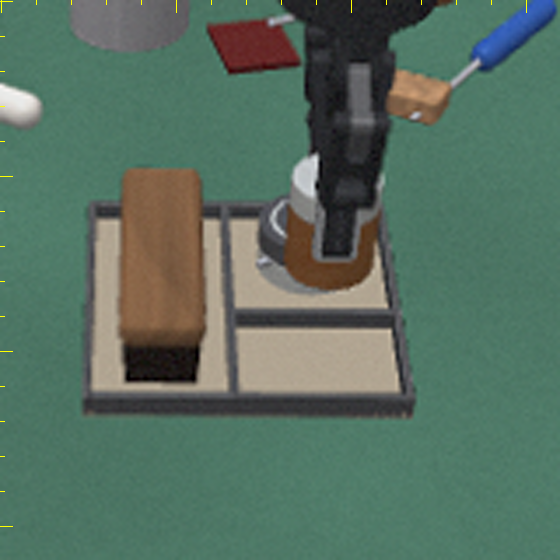

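Emit:
carry_out(
  delta_pos=[
    [0.0025, -0.004, 0.01],
    [0, 0, 0.025],
    [0, 0, 0.02],
    [0, 0, 0.008],
    [0, 0, 0.003],
    [0, 0, 0.001],
    [0, 0, 0],
    [0, 0, 0],
  ],
  delta_rot=[
    [0, 0, 0],
    [0, 0, 0],
    [0, 0, 0],
    [0, 0, 0],
    [0, 0, 0],
    [0, 0, 0],
    [0, 0, 0],
    [0, 0, 0],
  ],
  jaw=[0.03, 0.03, 0.03, 0.03, 0.03, 0.03, 0.03, 0.03],
)

```text
time: 21.52
eef_pos: [0.4873, -0.2646, 0.0263]
eef_rot: [-0.092, 0.996, -0.0, 0.0]
ft_force: [-0.1, -0.4, -1.0]
gripper_width: 0.0441
```

Emit:
carry_out(
  delta_pos=[
    [0, 0, 0.001],
    [0, 0, 0.001],
    [0, 0, 0.0005],
    [0, 0, 0],
  ],
  delta_rot=[
    [0, 0, 0],
    [0, 0, 0],
    [0, 0, 0],
    [0, 0, 0],
  ],
  jaw=[0.03, 0.03, 0.03, 0.03],
)

```text
time: 22.02
eef_pos: [0.4871, -0.2644, 0.0238]
eef_rot: [-0.092, 0.996, -0.0, 0.0]
ft_force: [-2.3, 1.8, 5.3]
gripper_width: 0.0443
```

Emit:
carry_out(
  delta_pos=[
    [0, 0, 0],
    [0, 0, 0],
    [0, 0, 0],
    [0, 0, -0.015],
    [0, 0, -0.03],
    [0, 0, -0.04],
    [0, 0, -0.03],
    [0, 0, 0],
  ],
  delta_rot=[
    [0, 0, 0],
    [0, 0, 0],
    [0, 0, 0],
    [0, 0, 0],
    [0, 0, 0],
    [0, 0, 5.5],
    [0, 0, 0],
    [0, 0, 0],
  ],
  jaw=[0.056, 0.056, 0.056, 0.056, 0.06, 0.06, 0.06, 0.06],
)

```text
time: 23.02
eef_pos: [0.4885, -0.2657, 0.1422]
eef_rot: [-0.044, 0.999, -0.002, 0.002]
ft_force: [0.4, -0.8, -0.2]
gripper_width: 0.0594
```

```bash
python3 go.py .5079 .1025 .1 95;  python3 - <<'E'
from m import *
c=optics.read_camera("side"); crop(np.ascontiguousarray(c["color"][:,:,::-1]),300,50,460,210,3.5,"pics/j_side.png")
U=up(c["color"]);
c=optics.read_camera("top");k=4;U=up(c["color"]); hsv=cv2.cvtColor(U,cv2.COLOR_RGB2HSV)
wood=cv2.inRange(hsv,(5,90,80),(20,255,255))
ct=big(wood,*[k*v for v in(250,235,285,295)])[0]
q=px(cv2.boxPoints(cv2.minAreaRect(ct))); print(*rectinfo(cast(c,q,.034)))
p=cast(c,px(ct[:,0]),.034); r=cv2.minAreaRect((p*1000).astype(np.float32)); print(r)
E
```

```text
t 23.02 p [ 0.4885 -0.2657  0.1422] yaw 95.03 tilt 0.33 w 0.0594 F [ 0.4 -0.8 -0.2]
turn z 0.03  shift now-axes mm [-51.5 365.2  40.9]  shift after-turn mm [-51.4 365.1  42.2]
[0.5077 0.1016] [36.2 88.8 35.4 88.8] 4.7
((507.6890563964844, 101.52249145507812), (88.62733459472656, 35.68801498413086), 4.7330732345581055)
```

View pics/j_side.png

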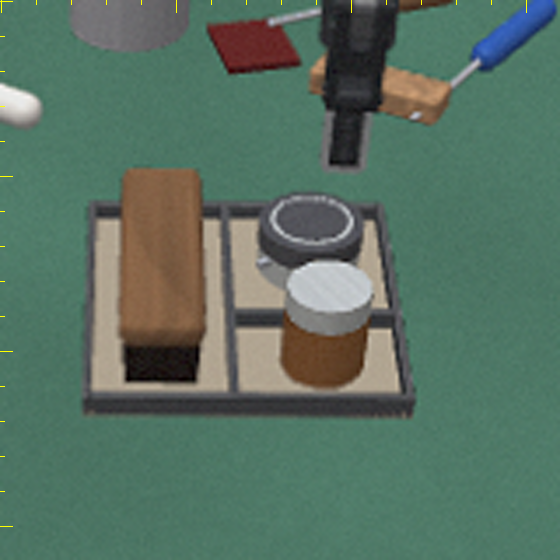

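The jar stands upright in the narrower compartment. On to the suede brush.

Emit:
carry_out(
  delta_pos=[
    [-0.004, 0.025, 0],
    [-0.0065, 0.047, 0],
    [-0.0075, 0.054, 0],
    [-0.0075, 0.054, 0],
    [-0.0075, 0.054, 0.005],
    [-0.0075, 0.054, 0.012],
    [-0.006, 0.046, 0.012],
    [-0.004, 0.031, 0.012],
    [0, 0, 0],
    [0, 0, 0],
  ],
  delta_rot=[
    [0, 0, 0],
    [0, 0, 0],
    [0, 0, 0],
    [0, 0, 0],
    [0, 0, 0],
    [0, 0, 0],
    [0, 0, 0],
    [0, 0, 0],
    [0, 0, 0],
    [0, 0, 0],
  ],
  jaw=[0.06, 0.06, 0.06, 0.06, 0.06, 0.06, 0.06, 0.06, 0.06, 0.06],
)

```text
time: 24.38
eef_pos: [0.5049, 0.1034, 0.0967]
eef_rot: [-0.044, 0.999, -0.0, -0.001]
ft_force: [0.9, -0.8, -0.3]
gripper_width: 0.0599
```

```bash
python3 go.py .5079 .1025 .0135 94.9;  python3 - <<'E'
from m import *
c=optics.read_camera("side"); crop(np.ascontiguousarray(c["color"][:,:,::-1]),260,180,430,350,3,"pics/k_side.png")
E
```

```text
t 24.38 p [0.5049 0.1034 0.0967] yaw 95.04 tilt 0.07 w 0.0599 F [ 0.9 -0.8 -0.3]
turn z 0.14  shift now-axes mm [-3.  -1.2 83.2]  shift after-turn mm [-2.9 -1.1 83.2]
```

View pics/k_side.png

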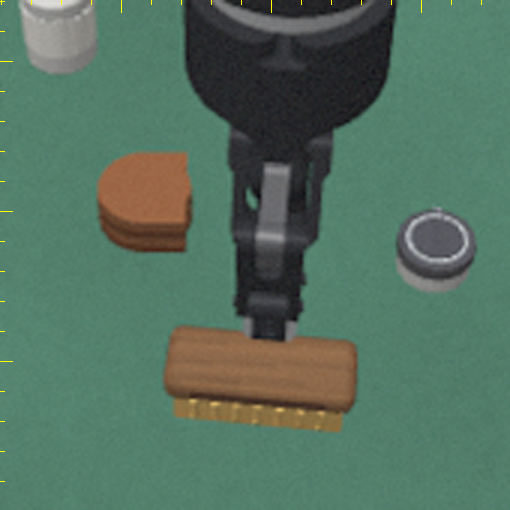

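Emit:
carry_out(
  delta_pos=[
    [-0.003, -0.001, 0.02],
    [0, 0, 0.03],
    [0, 0, 0.023],
    [0, 0, 0.01],
    [0, 0, 0],
    [0, 0, 0],
    [0, 0, 0],
    [0, 0, 0],
    [0, 0, 0],
    [0, 0, 0],
  ],
  delta_rot=[
    [0, 0, 0],
    [0, 0, 0],
    [0, 0, 0],
    [0, 0, 0],
    [0, 0, 0],
    [0, 0, 0],
    [0, 0, 0],
    [0, 0, 0],
    [0, 0, 0],
    [0, 0, 0],
  ],
  jaw=[0.06, 0.06, 0.06, 0.06, 0.06, 0.02, 0.02, 0.02, 0.02, 0.02],
)

```text
time: 25.68
eef_pos: [0.5096, 0.1028, 0.0158]
eef_rot: [-0.044, 0.999, -0.0, 0.001]
ft_force: [-1.6, -0.5, 6.1]
gripper_width: 0.0344
```

```bash
python3 go.py .5034 .2544 .1 15.1
```

```text
t 25.68 p [0.5096 0.1028 0.0158] yaw 95.03 tilt 0.14 w 0.0344 F [-1.6 -0.5  6.1]
turn z 79.93  shift now-axes mm [ -7.3 151.5 -84.2]  shift after-turn mm [147.9  33.5 -84.2]
```

Emit:
carry_out(
  delta_pos=[
    [0, 0, -0.01],
    [0, 0, -0.025],
    [0, 0, -0.03],
    [0, 0, -0.015],
    [0, 0, 0],
    [0, 0, 0],
    [0, 0, 0],
    [0, 0, 0],
    [0, 0, 0],
    [0, 0, 0],
  ],
  delta_rot=[
    [0, 0, 0],
    [0, 0, 0],
    [0, 0, 10],
    [0, 0, 10],
    [0, 0, 10],
    [0, 0, 10],
    [0, 0, 10],
    [0, 0, 10],
    [0, 0, 10],
    [0, 0, 9.9],
  ],
  jaw=[0.02, 0.02, 0.02, 0.02, 0.02, 0.02, 0.02, 0.02, 0.02, 0.02],
)

```text
time: 26.92
eef_pos: [0.5084, 0.103, 0.0949]
eef_rot: [0.61, 0.792, 0.0, 0.0]
ft_force: [-0.1, 0.1, -1.2]
gripper_width: 0.0346
```

Emit:
carry_out(
  delta_pos=[
    [0.02, 0.0045, 0],
    [0.035, 0.008, 0],
    [0.04, 0.009, 0.005],
    [0.035, 0.008, 0.01],
    [0.018, 0.004, 0.005],
    [0, 0, 0],
    [0, 0, 0],
  ],
  delta_rot=[
    [0, 0, 0],
    [0, 0, 0],
    [0, 0, 0],
    [0, 0, 0],
    [0, 0, 0],
    [0, 0, 0],
    [0, 0, 0],
  ],
  jaw=[0.02, 0.02, 0.02, 0.02, 0.02, 0.02, 0.02],
)

```text
time: 27.8
eef_pos: [0.5024, 0.2538, 0.0747]
eef_rot: [0.608, 0.794, 0.0, 0.0]
ft_force: [0.3, -1.2, -1.3]
gripper_width: 0.0349
```

```bash
python3 go.py .5034 .2544 .0198 15.1;  python3 - <<'E'
from m import *
for n,b in (("side",(240,300,440,480)),("top",(90,180,300,330))):
    c=optics.read_camera(n); crop(np.ascontiguousarray(c["color"][:,:,::-1]),*b,3,f"pics/l_{n}.png")
E
```

```text
t 27.8 p [0.5024 0.2538 0.0747] yaw 15.11 tilt 0.02 w 0.0349 F [ 0.3 -1.2 -1.3]
turn z 0.01  shift now-axes mm [ 0.3  1.1 54.9]  shift after-turn mm [ 0.3  1.1 54.9]
```

View pics/l_side.png

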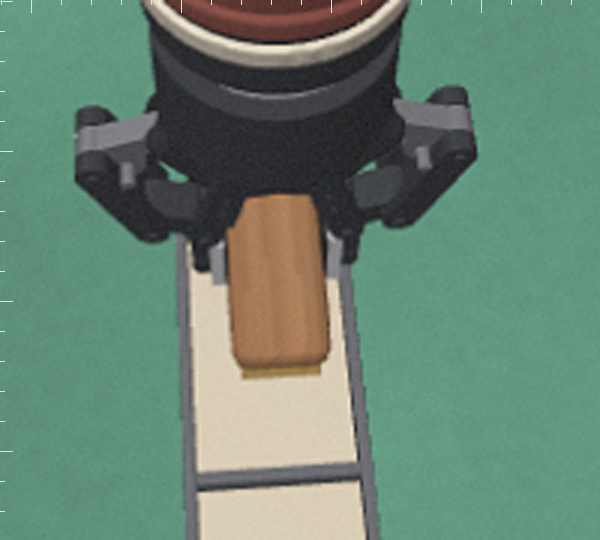

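View pics/l_top.png

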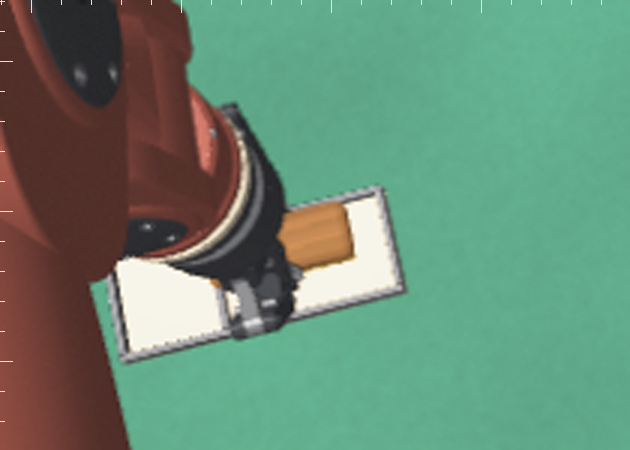

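Run:
```python
from m import *
c=optics.read_camera("top"); e=cast(c,[(206.4,257)],.093)[0]; a=np.radians(15.2); u=np.array([np.sin(a),-np.cos(a)])
print(e,"end from compartment centre mm",(e-[.5034,.2544])@u*1e3,"lat",(e-[.5034,.2544])@[np.cos(a),np.sin(a)]*1e3)
```

```text
[0.50908286 0.20590726] end from compartment centre mm 48.286281706279745 lat -7.230216585588605
```

Emit:
carry_out(
  delta_pos=[
    [0.002, 0.001, 0.015],
    [0, 0, 0.02],
    [0, 0, 0.01],
    [0, 0, 0.005],
    [0, 0, 0.002],
    [0, 0, 0.001],
    [0, 0, 0],
    [0, 0, 0],
  ],
  delta_rot=[
    [0, 0, 0],
    [0, 0, 0],
    [0, 0, 0],
    [0, 0, 0],
    [0, 0, 0],
    [0, 0, 0],
    [0, 0, 0],
    [0, 0, 0],
  ],
  jaw=[0.02, 0.02, 0.02, 0.02, 0.02, 0.02, 0.02, 0.02],
)

```text
time: 28.95
eef_pos: [0.5028, 0.2568, 0.0217]
eef_rot: [0.608, 0.794, 0.0, 0.0]
ft_force: [0.3, 0.5, -0.8]
gripper_width: 0.0348
```

```bash
python3 go.py .5034 .2544 .0198 15.1;  python3 - <<'E'
from m import *
for n,b in (("side",(240,300,440,480)),("top",(90,180,300,330))):
    c=optics.read_camera(n); crop(np.ascontiguousarray(c["color"][:,:,::-1]),*b,3,f"pics/n_{n}.png")
E
```

```text
t 28.95 p [0.5028 0.2568 0.0217] yaw 15.13 tilt 0.04 w 0.0348 F [ 0.3  0.5 -0.8]
turn z 0.03  shift now-axes mm [-2.5 -0.1  1.9]  shift after-turn mm [-2.5 -0.1  1.9]
```

View pics/n_side.png

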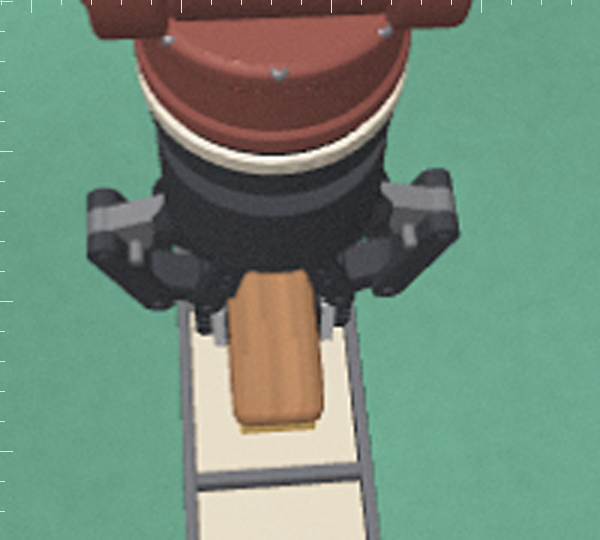

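View pics/n_top.png

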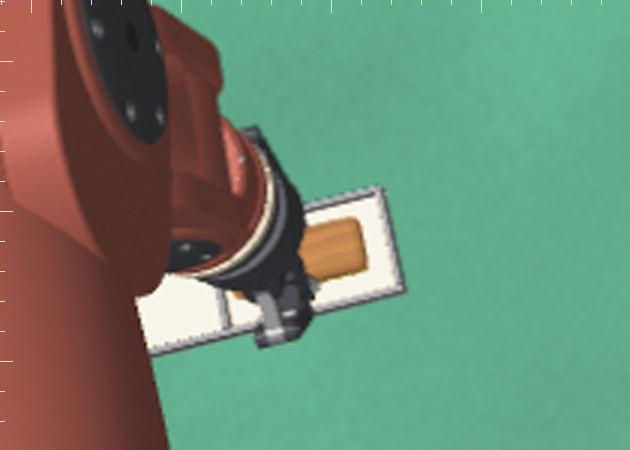

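The brush is centred between the walls. The last 2 mm come next.

Emit:
carry_out(
  delta_pos=[
    [0, 0, 0.001],
    [0, 0, 0.001],
    [0, 0, 0],
  ],
  delta_rot=[
    [0, 0, 0],
    [0, 0, 0],
    [0, 0, 0],
  ],
  jaw=[0.02, 0.02, 0.02],
)

```text
time: 29.42
eef_pos: [0.5026, 0.2568, 0.0198]
eef_rot: [0.608, 0.794, 0.0, 0.0]
ft_force: [-1.6, -0.3, 4.9]
gripper_width: 0.0349
```

Emit:
carry_out(
  delta_pos=[
    [0, 0, 0],
    [0, 0, 0],
    [0, 0, 0],
    [0, 0, -0.01],
    [0, 0, -0.03],
    [0, 0, -0.045],
    [0, 0, -0.04],
    [0, 0, 0],
  ],
  delta_rot=[
    [0, 0, 0],
    [0, 0, 0],
    [0, 0, 0],
    [0, 0, 0],
    [0, 0, 0],
    [0, 0, 0],
    [0, 0, 0],
    [0, 0, 0],
  ],
  jaw=[0.046, 0.046, 0.046, 0.046, 0.05, 0.072, 0.072, 0.072],
)

```text
time: 30.42
eef_pos: [0.5048, 0.2573, 0.1489]
eef_rot: [0.608, 0.794, 0.003, 0.002]
ft_force: [0.7, 0.3, -0.1]
gripper_width: 0.0725
```

```bash
python3 go.py .6637 -.1133 .145 15.1
```

```text
t 30.43 p [0.5048 0.2573 0.1489] yaw 15.13 tilt 0.39 w 0.0725 F [ 0.7  0.3 -0.1]
turn z 0.03  shift now-axes mm [-399.2   56.6    4.3]  shift after-turn mm [-399.2   56.9    3.9]
```

Emit:
carry_out(
  delta_pos=[
    [-0.025, 0.0036, 0],
    [-0.045, 0.0064, 0],
    [-0.055, 0.0078, 0],
    [-0.055, 0.0078, 0],
    [-0.055, 0.0078, 0],
    [-0.055, 0.0078, 0],
    [-0.05, 0.0071, 0],
    [-0.039, 0.0055, 0],
    [-0.018, 0.0026, 0],
    [0, 0, 0],
  ],
  delta_rot=[
    [0, 0, 0],
    [0, 0, 0],
    [0, 0, 0],
    [0, 0, 0],
    [0, 0, 0],
    [0, 0, 0],
    [0, 0, 0],
    [0, 0, 0],
    [0, 0, 0],
    [0, 0, 0],
  ],
  jaw=[0.072, 0.072, 0.072, 0.072, 0.072, 0.072, 0.072, 0.072, 0.072, 0.072],
)

```text
time: 31.68
eef_pos: [0.6604, -0.1121, 0.1436]
eef_rot: [0.608, 0.794, -0.0, -0.001]
ft_force: [-0.7, 0.7, -0.1]
gripper_width: 0.0718
```

```bash
python3 go.py .6637 -.1133 .02 15.1;  python3 - <<'E'
from m import *
for n,b in (("side",(200,40,380,240)),("top",(60,140,300,330))):
    c=optics.read_camera(n); crop(np.ascontiguousarray(c["color"][:,:,::-1]),*b,3,f"pics/o_{n}.png")
E
```

```text
t 31.68 p [ 0.6604 -0.1121  0.1436] yaw 15.07 tilt 0.07 w 0.0718 F [-0.7  0.7 -0.1]
turn z -0.03  shift now-axes mm [ -2.1   3.  123.6]  shift after-turn mm [ -2.    2.9 123.6]
```

View pics/o_side.png

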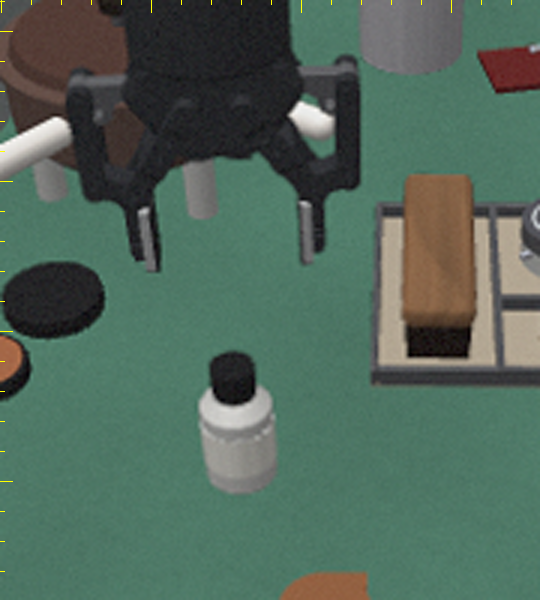

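View pics/o_top.png

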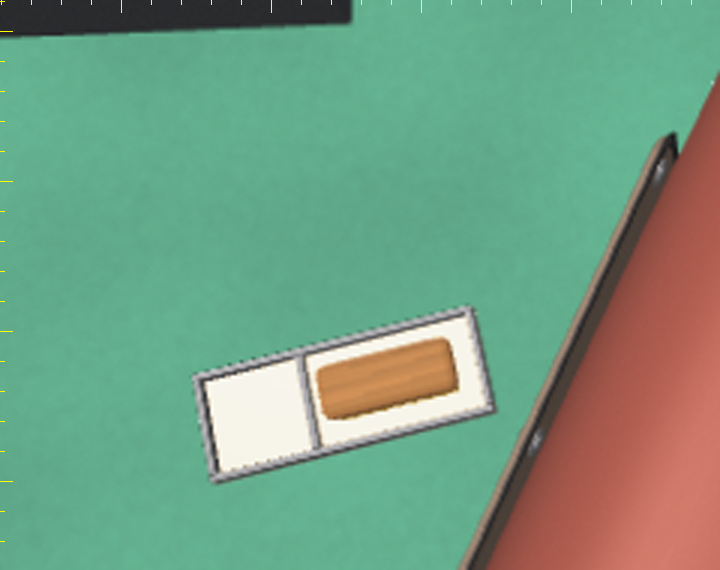

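The suede brush lies inside the longer compartment. The gripper straddles the bottle, and I'll descend.

Emit:
carry_out(
  delta_pos=[
    [-0.002, 0.003, 0.025],
    [0, 0, 0.04],
    [0, 0, 0.035],
    [0, 0, 0.0145],
    [0, 0, 0.008],
    [0, 0, 0],
    [0, 0, 0],
    [0, 0, 0],
    [0, 0, 0],
    [0, 0, 0],
  ],
  delta_rot=[
    [0, 0, 0],
    [0, 0, 0],
    [0, 0, 0],
    [0, 0, 0],
    [0, 0, 0],
    [0, 0, 0],
    [0, 0, 0],
    [0, 0, 0],
    [0, 0, 0],
    [0, 0, 0],
  ],
  jaw=[0.072, 0.072, 0.072, 0.072, 0.072, 0.072, 0.03, 0.03, 0.03, 0.03],
)

```text
time: 33.02
eef_pos: [0.6651, -0.1133, 0.0235]
eef_rot: [0.608, 0.794, 0.0, 0.001]
ft_force: [-0.9, -0.0, 5.8]
gripper_width: 0.0404
```

Emit:
carry_out(
  delta_pos=[
    [0, 0, 0],
    [0, 0, 0],
  ],
  delta_rot=[
    [0, 0, 0],
    [0, 0, 0],
  ],
  jaw=[0.03, 0.03],
)

```text
time: 33.28
eef_pos: [0.6651, -0.1133, 0.0234]
eef_rot: [0.608, 0.794, 0.0, 0.001]
ft_force: [0.1, 0.4, 6.1]
gripper_width: 0.0404
```

```bash
python3 go.py .479 .3442 .14 15.1
```

```text
t 33.27 p [ 0.6651 -0.1133  0.0234] yaw 15.13 tilt 0.14 w 0.0404 F [0.1 0.4 6.1]
turn z 0.03  shift now-axes mm [ 490.1  -60.  -117.3]  shift after-turn mm [ 490.2  -60.5 -116.6]
```

Emit:
carry_out(
  delta_pos=[
    [0, 0, -0.01],
    [0, 0, -0.03],
    [0, 0, -0.04],
    [0.025, -0.003, -0.025],
    [0.045, -0.0055, 0],
    [0.05, -0.0061, 0],
    [0.05, -0.0061, 0],
    [0.05, -0.0061, 0],
    [0.05, -0.0061, 0],
    [0.05, -0.0061, 0],
  ],
  delta_rot=[
    [0, 0, 0],
    [0, 0, 0],
    [0, 0, 0],
    [0, 0, 0],
    [0, 0, 0],
    [0, 0, 0],
    [0, 0, 0],
    [0, 0, 0],
    [0, 0, 0],
    [0, 0, 0],
  ],
  jaw=[0.03, 0.03, 0.03, 0.03, 0.03, 0.03, 0.03, 0.03, 0.03, 0.03],
)

```text
time: 34.52
eef_pos: [0.5421, 0.1872, 0.1274]
eef_rot: [0.608, 0.794, 0.0, 0.0]
ft_force: [0.7, 0.6, -1.5]
gripper_width: 0.0403
```

Emit:
carry_out(
  delta_pos=[
    [0.05, -0.0061, 0],
    [0.05, -0.0061, 0],
    [0.04, -0.0049, 0.005],
    [0.02, -0.0024, 0.005],
    [0.01, -0.0012, 0.005],
    [0, 0, 0],
    [0, 0, 0],
    [0, 0, 0],
  ],
  delta_rot=[
    [0, 0, 0],
    [0, 0, 0],
    [0, 0, 0],
    [0, 0, 0],
    [0, 0, 0],
    [0, 0, 0],
    [0, 0, 0],
    [0, 0, 0],
  ],
  jaw=[0.03, 0.03, 0.03, 0.03, 0.03, 0.03, 0.03, 0.03],
)

```text
time: 35.52
eef_pos: [0.4792, 0.3437, 0.1121]
eef_rot: [0.608, 0.794, 0.0, 0.0]
ft_force: [0.3, -0.4, -1.0]
gripper_width: 0.0405
```

```bash
python3 go.py .4788 .3441 .0275 15.1;  python3 - <<'E'
from m import *
for n,b in (("side",(240,280,440,480)),("top",(60,140,300,330))):
    c=optics.read_camera(n); crop(np.ascontiguousarray(c["color"][:,:,::-1]),*b,3,f"pics/p_{n}.png")
E
```

```text
t 35.52 p [0.4792 0.3437 0.1121] yaw 15.06 tilt 0.03 w 0.0405 F [ 0.3 -0.4 -1. ]
turn z -0.04  shift now-axes mm [ 0.4 -0.3 84.6]  shift after-turn mm [ 0.4 -0.3 84.6]
```

View pics/p_side.png

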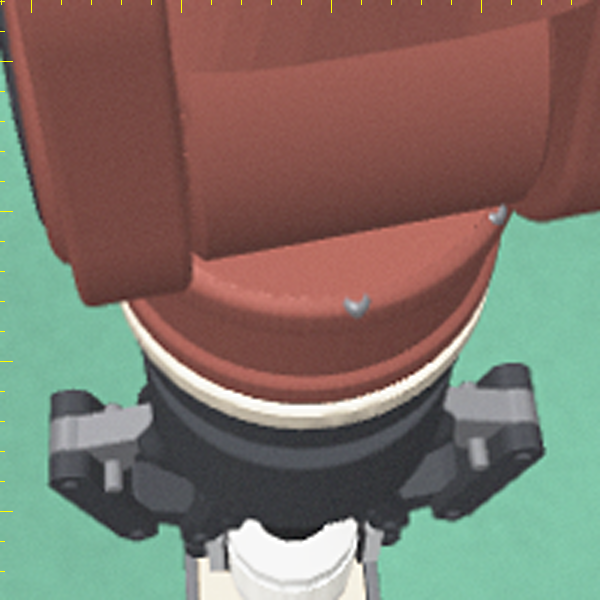

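View pics/p_top.png

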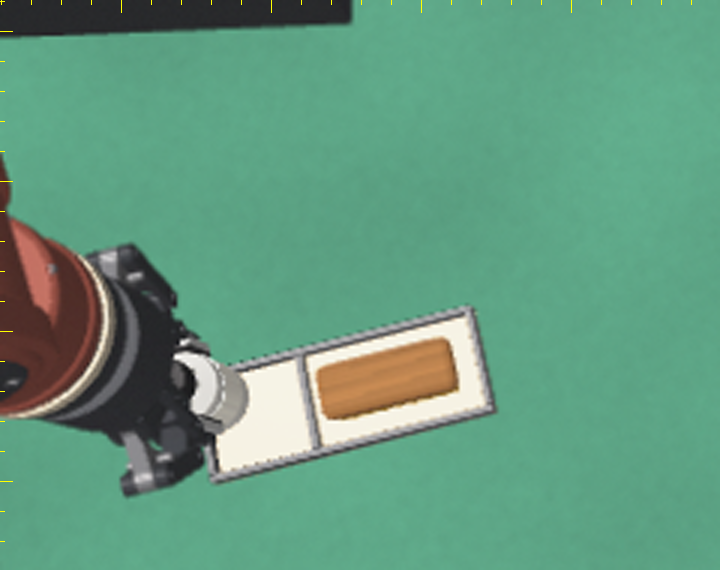

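Emit:
carry_out(
  delta_pos=[
    [0, 0, 0.02],
    [0, 0, 0.03],
    [0, 0, 0.02],
    [0, 0, 0.008],
    [0, 0, 0.003],
    [0, 0, 0.002],
    [0, 0, 0],
    [0, 0, 0],
  ],
  delta_rot=[
    [0, 0, 0],
    [0, 0, 0],
    [0, 0, 0],
    [0, 0, 0],
    [0, 0, 0],
    [0, 0, 0],
    [0, 0, 0],
    [0, 0, 0],
  ],
  jaw=[0.03, 0.03, 0.03, 0.03, 0.03, 0.03, 0.03, 0.03],
)

```text
time: 36.62
eef_pos: [0.4789, 0.3447, 0.0294]
eef_rot: [0.608, 0.794, 0.0, 0.0]
ft_force: [-0.5, -0.5, -0.7]
gripper_width: 0.0404
```

```bash
python3 go.py .4788 .3441 .0275 15.1;  python3 - <<'E'
from m import *
for n,b in (("side",(240,280,440,480)),("top",(60,140,300,330))):
    c=optics.read_camera(n); crop(np.ascontiguousarray(c["color"][:,:,::-1]),*b,3,f"pics/q_{n}.png")
E
```

```text
t 36.62 p [0.4789 0.3447 0.0294] yaw 15.13 tilt 0.05 w 0.0404 F [-0.5 -0.5 -0.7]
turn z 0.03  shift now-axes mm [-0.5 -0.3  1.9]  shift after-turn mm [-0.5 -0.2  1.9]
```

View pics/q_top.png

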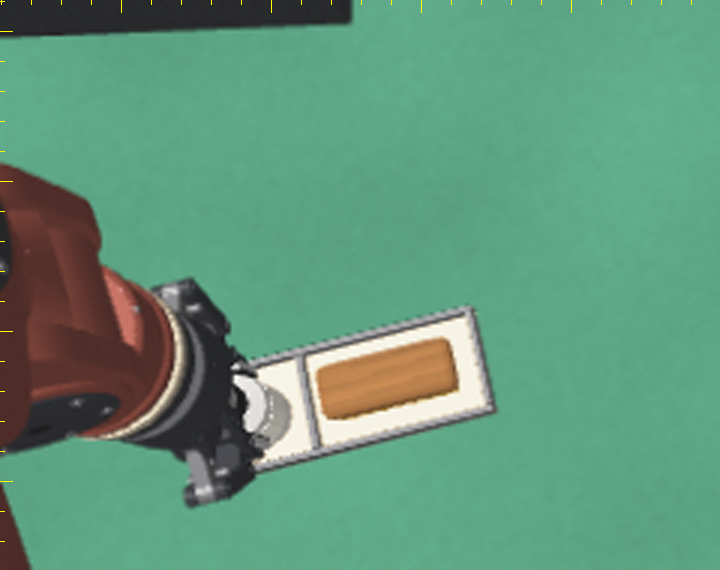

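The bottle stands inside the square compartment with clearance to the divider. I'll seat it.

Emit:
carry_out(
  delta_pos=[
    [0, 0, 0.001],
    [0, 0, 0.001],
    [0, 0, 0],
  ],
  delta_rot=[
    [0, 0, 0],
    [0, 0, 0],
    [0, 0, 0],
  ],
  jaw=[0.03, 0.03, 0.03],
)

```text
time: 37.1
eef_pos: [0.4786, 0.3446, 0.0274]
eef_rot: [0.608, 0.794, 0.0, 0.0]
ft_force: [-1.8, -0.7, 5.4]
gripper_width: 0.0402
```

Emit:
carry_out(
  delta_pos=[
    [0, 0, 0],
    [0, 0, 0],
    [0, 0, 0],
    [0, 0, -0.015],
    [0, 0, -0.03],
    [0, 0, -0.04],
    [0, 0, -0.05],
    [0, 0, -0.03],
    [0.05, 0, 0],
    [0.05, 0, 0],
  ],
  delta_rot=[
    [0, 0, 0],
    [0, 0, 0],
    [0, 0, 0],
    [0, 0, 0],
    [0, 0, 0],
    [0, 0, 0],
    [0, 0, 0],
    [0, 0, 0],
    [0, 0, 0],
    [0, 0, 0],
  ],
  jaw=[0.056, 0.056, 0.056, 0.056, 0.056, 0.056, 0.056, 0.056, 0.056, 0.056],
)

```text
time: 38.35
eef_pos: [0.4528, 0.4421, 0.194]
eef_rot: [0.608, 0.794, 0.001, 0.0]
ft_force: [1.2, -0.4, 0.1]
gripper_width: 0.0562
```

Emit:
carry_out(
  delta_pos=[
    [0.05, 0, 0],
    [0.05, 0, 0],
    [0, 0, 0],
    [0, 0, 0],
    [0, 0, 0],
  ],
  delta_rot=[
    [0, 0, 0],
    [0, 0, 0],
    [0, 0, 0],
    [0, 0, 0],
    [0, 0, 0],
  ],
  jaw=[0.056, 0.056, 0.056, 0.056, 0.056],
)

```text
time: 38.98
eef_pos: [0.427, 0.5367, 0.1926]
eef_rot: [0.608, 0.794, 0.0, 0.0]
ft_force: [0.2, -0.3, 0.2]
gripper_width: 0.0556
```

```bash
python3 go.py;  python3 - <<'E'
from m import *
for n in ("side","top"):
    c=optics.read_camera(n); cv2.imwrite(f"pics/r_{n}.png",c["color"][:,:,::-1])
    if n=="top":
        k=4;hsv=cv2.cvtColor(up(c["color"]),cv2.COLOR_RGB2HSV);wood=cv2.inRange(hsv,(5,90,80),(20,255,255))
        for nm,b,z in(("shine",(425,200,520,260),.048),("suede",(160,245,220,285),.038),("heel",(300,210,335,245),.024)):
            q=px(cv2.boxPoints(cv2.minAreaRect(big(wood,*[k*v for v in b])[0]))); print(nm,*rectinfo(cast(c,q,z)))
E
```

```text
t 38.98 p [0.427  0.5367 0.1926] yaw 15.06 tilt 0.05 w 0.0556 F [ 0.2 -0.3  0.2]
shine [ 0.5794 -0.2984] [153.9  48.4 152.2  47.8] 100.5
suede [0.4998 0.2527] [90.1 38.6 89.3 38.5] 105.2
heel [0.5861 0.0007] [50.  53.4 49.4 53.3] 10.2
```

View pics/r_top.png

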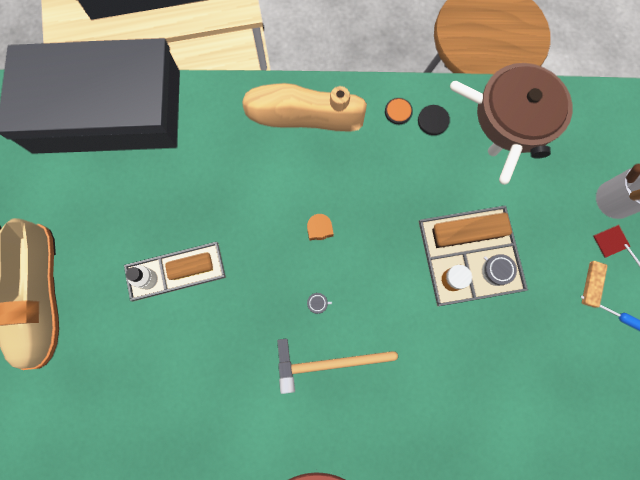

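View pics/r_side.png

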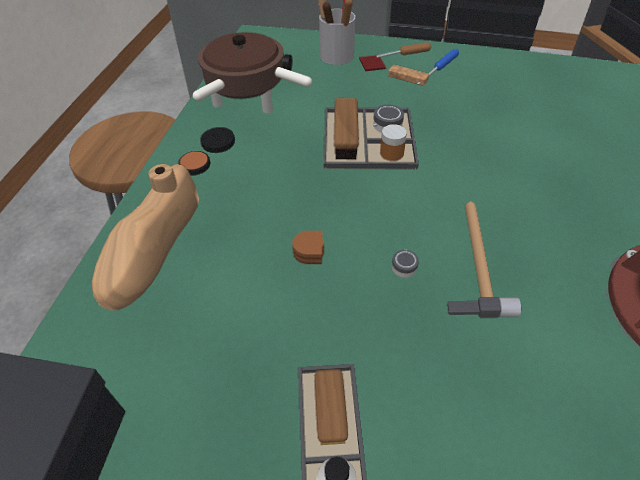

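Both views show the five items seated. Shine brush (472,230), tin (500,270) and jar (457,278) are in the broad tray; suede brush (189,266) and bottle (140,277) are in the slim one. The small tin (318,303) and heel block (320,227) haven't moved, and the arm is clear.

```bash
python3 -c "
from station import bot
print(bot.sign_off())"
```

```text
the job is handed in; nothing more can be done
None
```

Both sets are made up and the job is handed in at about 39 s of the 118 s allowed. I placed the items in the order given: shine brush, polish tin, cream jar, suede brush, bottle. Each was lowered until it touched its compartment floor, at about 5 N, and then released.

- **Placement:** the last pictures show all five items inside their compartments, bristles down or upright. The brushes lie within 0.1° of their trays' axes and within about 4 mm of their compartments' centres. I judged the tin, jar and bottle by eye and by the height at which they touched down. In the last side view the bottle is only partly in frame.
- **Left alone:** the heel block's measured position matches the first picture. I compared the small tin by eye only; it looks unmoved.
- **Disagreements:**
  - The first side-camera readings for the brushes and the bottle cap were up to about 12 mm off the top camera. For the brushes I used the top view; for the cap I re-picked its top by hand, and the two views then agreed to within 4 mm.
  - The jaws read 1–3 mm under the given sizes.
  - One mid-air reading put the suede brush 7 mm off sideways, but the close-up pictures before release showed it centred.

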